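# Prop the wide block heater's lid half open to air

## Robot

A 6-joint arm with a two-finger parallel gripper is mounted at the origin on the work surface. World frame = base frame: x ahead of the robot, y to its left, z up, the work surface at z = 0. Lengths are in m, angles in rad, forces in N, time in s.
With the tool pointing down it reaches from about 0.3 to 0.75 m from the base axis. Payload 8.5 kg.
Tool frame: the origin (TCP) lies at the very end of the fingers, on their centre line; the grasp point (between the pads) lies 19 mm behind it; x points along the fingers, y is the direction in which the jaws open and shut, and the axes are right-handed (so a half turn about x gives the same grasp; the last joint's range is limited). The gripper opens to 85 mm and grips with 20 to 120 N. Pads are 22 mm wide; open, the fingers measure 114 mm over their backs; the gripper's body (76 mm by 85 mm) begins 54 mm behind the grasp point. The pads swing forward as they close: fully open they stand 13 mm farther back than shut.
Start: joints at [-1.457, 0.381, 1.297, -0, 1.464, -0.215], TCP at [0.178, -0.521, 0.201] pointing down, gripper open.
Joint ranges: [-3.11, 3.11], [-0.89, 2.33], [0.22, 2.48], [-1.42, 4.56], [0.17, 2.85], [-2.88, 2.88]. Speed limits (rad/s): [2.39, 2.39, 3.14, 3.14, 3.14, 3.14].

## Interface

Orientations are given as a unit quaternion [x, y, z, w].
In Python, from cell import r gives the robot as it stands.
- The arm moves only by the tool drive_tool, never from a script. Its argument "deltas" is a list of rows, each an object with "offset": the shift along the tool's x, y, z in m, a list of three; "spin": the turn about the tool's x in rad. In form: [{"offset": [dx, dy, dz], "spin": spin}, ...]. A call has 1 to 10 rows; each row is the pose to reach, as a shift and turn from the pose commanded when the call began, along the tool's axes at that moment; what a row does not reach only later rows make up. A row lasts 1/8 s, in which the tool goes at most 62.5 mm and 10.7 degrees, less where a joint would pass 70% of its speed; a pose out of reach is approached as far as the arm can. A call with a gripper value outside its range is refused whole. "grip" is the closure, from 0 (fully open) to 1 (shut), set as the call begins (left out, the last holds). The fingers move at their own pace and stop on an object; the grip force is fixed at half the most. Time passes only in rows, so rows that repeat a pose let the fingers close. It gives the time, the measured TCP pose, the force and the opening at its end, in the units of the state.
- r.sense(): the state, without advancing time (a new reading comes with each control period).
- r.capture(name): name is "side" or "top" or "wrist"; returns the picture (400x640x3 uint8, red, green, blue); there is no depth.
- r.camera_params(name): a dict with "K" (3x3 intrinsics, pixels), "extrinsics" (4x4, takes a point from world to camera coordinates); the wrist camera has in their place "T_tool_cam" (4x4, takes a point from camera to tool coordinates, whose origin is the TCP and whose axes are the tool frame's). Camera axes: x right, y down, z forward; pixel columns grow to the right and rows downward; lengths in m; the calibration is good to about 2 mm. A picture is of the moment at which its call begins: read the wrist's pose just before it. camera_params takes no time and is no camera call.
- r.finish_job(): hands the job in, once; it reports no verdict.
The state is a dict: "time": time; "qpos": joint angles; "joint_vel": joint speeds; "effort": joint torques, N m; "tool_pos": TCP position; "orientation": TCP orientation; "contact_force": force on the tool from outside, world axes, zero at the start; "ft_torque": the same for the moment, N m; "opening": opening from 0.0 (shut) to 1.0 (fully open).
Only numpy, scipy, OpenCV 4.12 (cv2) and the standard library are available. Lean on these libraries where they do the work, as an engineer would, in place of code of your own. Each camera call takes 0.05 s, during which the arm holds its last target.

## Task

The wide block heater has to cool and air out. Raise its lid, by the small black bar at the front, until it stands half open at about 45 degrees from shut, and leave it standing there by itself. Leave the lid of the narrow block heater just as it is.

Things in the scene. Friction and masses are not known exactly. Their poses are not given: they have to be found in the camera images.
- wide_lid (a joint): Lid hinge of the WIDE block heater: white fixed box 240 mm wide, 190 deep, 85 high, with a flat grey-framed clear lid, hinged at its back (far from the robot). 0 = shut, grows as it opens (rad), stop at 1.75, starts at 0 to 0.2. Stiff: about 8 N at the grip bar raises it; it stays where left. The two heaters stand left and right, either way round, turned up to 0.4 rad.
- wide_grip (a point): Centre of the wide lid's grip bar: black plastic, 16 mm diameter, 30 mm long, parallel to the hinge, on a 14 mm wide tongue 36 mm out from the middle of the lid's front edge; 92 mm above the bench with the lid shut. Its ends are free: pinch it across them (30 mm) from above; it may turn between the fingers. Axes move with the lid: x to the hinge, y along the bar, z out of its top.
- wide_hinge (a point): Middle of the wide lid's hinge line, level with the lid's underside, 85.5 mm above the bench; 226 mm from the grip bar along the lid. The grip bar's centre lies 6 mm above the lid's underside plane. The horizontal direction from grip bar to hinge is the heater's yaw. Axes as for wide_grip.
- narrow_grip (a point): Centre of the grip bar of the lid of the NARROW block heater: same make, depth, height, lid and bar, but only 130 mm wide. Its lid starts shut or a little raised (0 to 0.2 rad) and is to be left as it is.

How it is judged:
By the outcome, as a careful person would: the job done as asked, in the order asked, and still so for the second after the job is handed in, with the robot touching nothing.
It also fails if it takes over 32 s, if anything falls off the work surface, if the arm or the gripper's body presses on something with over 40 N, if the wrist force passes 120 N, or if a joint passes its speed limit or range.

## Working session

There is one attempt and no reset: what is moved stays moved. The work goes in short steps, Python scripts to look and compute and a tool call to move; the robot and the scene stay as the last step left them, time stands still between calls to the robot, and variables do not carry over. Pictures are saved under pics/ and viewed, and the job is handed in when it is done.

Besides the shell and the picture viewer there is one more tool, called after "Request:" by a JSON object that holds its "op" and its "data", one argument or row to a line. drive_tool: Moves the arm, as the interface text tells. Its arguments: {"type":"object","properties":{"deltas":{"type":"array"},"grip":{"type":"number"}},"required":["deltas"]}

```bash
mkdir -p pics; ls
python3 - <<'E'
from cell import r
import cv2
s=r.sense();print(s)
for n in("top","side","wrist"):
    cv2.imwrite(f"pics/{n}0.png",r.capture(n)[:,:,::-1])
    print(n,r.camera_params(n))
E
```

```text
pics
{'time': 0.0, 'qpos': array([-1.45731920e+00,  3.81217702e-01,  1.29828668e+00,  2.55430802e-05,
        1.46358270e+00, -2.15305727e-01]), 'joint_vel': array([-0.00031907,  0.000649  ,  0.00038741, -0.00035676,  0.00270582,
        0.00054967]), 'effort': array([ 3.03979519e-03, -4.48457623e+01, -2.31275278e+01,  1.26120153e-05,
        4.82552889e-03, -8.15361517e-06]), 'tool_pos': array([ 0.17755266, -0.52019287,  0.19989141]), 'orientation': array([ 0.69760948,  0.11624566, -0.69753777,  0.11519122]), 'contact_force': array([-0.35848414,  0.07271588, -0.47778622]), 'ft_torque': array([-0.02232861,  0.0653885 ,  0.0064083 ]), 'opening': 1.0024767285068008}
top {'K': array([[381.76370509,   0.        , 324.45540697],
       [  0.        , 381.76370509, 205.72290379],
       [  0.        ,   0.        ,   1.        ]]), 'extrinsics': array([[ 0.02548119, -0.99967274, -0.00226502, -0.03310925],
       [-0.98452518, -0.02470199, -0.17349344,  0.5785685 ],
       [ 0.17338071,  0.00665079, -0.98483242,  0.93105663],
       [ 0.        ,  0.        ,  0.        ,  1.        ]])}
si
[... 246 characters left out ...]
[-0.20129467,  0.43207922, -0.87908361,  0.24368477],
       [ 0.34787344, -0.80741649, -0.47651094,  0.79256492],
       [ 0.        ,  0.        ,  0.        ,  1.        ]])}
wrist {'K': array([[302.15216667,   0.        , 319.31458339],
       [  0.        , 302.15216667, 199.47874808],
       [  0.        ,   0.        ,   1.        ]]), 'T_tool_cam': array([[ 7.50443204e-05, -2.80992554e-01,  9.59709945e-01,
        -1.73087743e-01],
       [ 9.99999968e-01,  2.51787640e-04, -4.47412867e-06,
         4.93457724e-04],
       [-2.40385906e-04,  9.59709915e-01,  2.80992564e-01,
        -7.13484250e-02],
       [ 0.00000000e+00,  0.00000000e+00,  0.00000000e+00,
         1.00000000e+00]])}
```

View pics/top0.png

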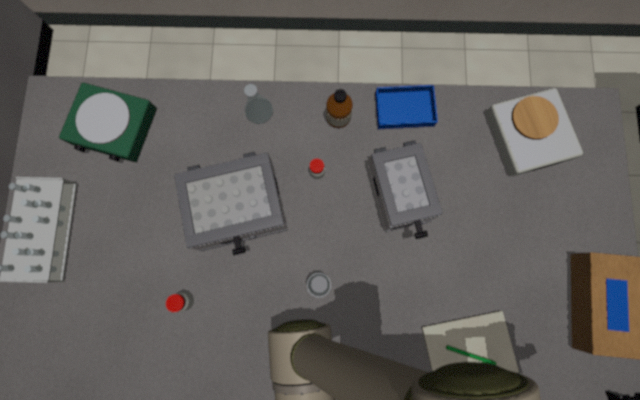

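View pics/side0.png

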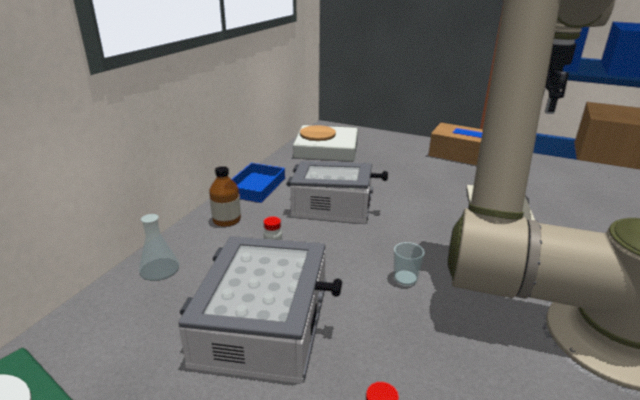

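View pics/wrist0.png

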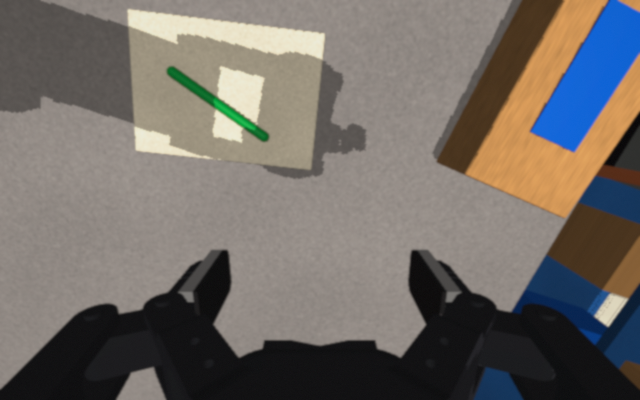

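The wide heater is on the left: its grip is at about (239,246) in top and (334,287) in side. The narrow one's grip is at (420,231) in top. I'll enlarge both.

Run:
```python
import cv2
a=cv2.imread("pics/top0.png")[140:265,165:295];cv2.imwrite("pics/c1.png",cv2.resize(a,None,fx=4.6,fy=4.6,interpolation=cv2.INTER_CUBIC))
a=cv2.imread("pics/side0.png")[230:385,175:350];cv2.imwrite("pics/c2.png",cv2.resize(a,None,fx=3.8,fy=3.8,interpolation=cv2.INTER_CUBIC))
```

```text
(no output)
```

View pics/c1.png

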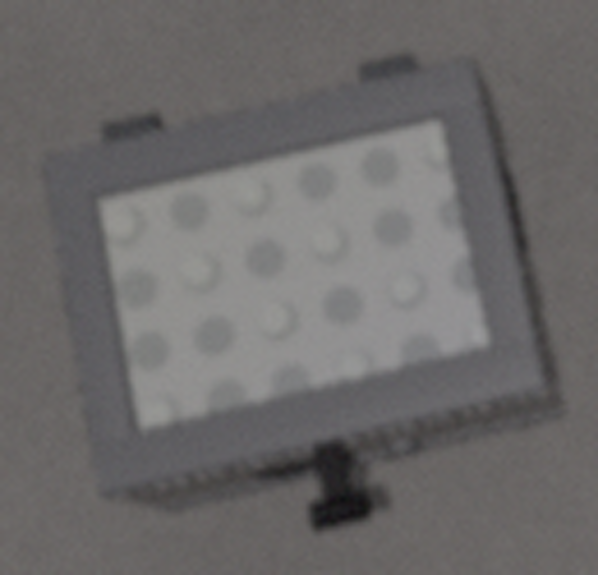

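View pics/c2.png

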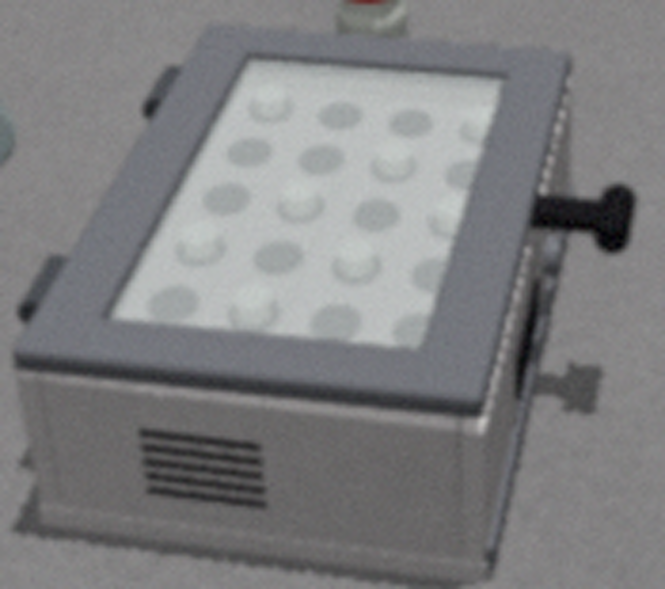

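```bash
cat > h.py <<'E'
import numpy as np
from cell import r
P={n:r.camera_params(n) for n in("top","side")}
def proj(n,X):
    X=np.atleast_2d(X);E=P[n]["extrinsics"];c=X@E[:3,:3].T+E[:3,3];p=c@P[n]["K"].T;return p[:,:2]/p[:,2:]
def lid(hx,hy,yaw,phi,pts): # pts local: a= dist from hinge toward grip, b= along y, c= above underside
    pts=np.atleast_2d(pts);a,b,c=pts.T
    u=np.array([np.cos(yaw),np.sin(yaw),0]);v=np.array([-u[1],u[0],0]);z=np.array([0,0,1.])
    e=-u*np.cos(phi)+z*np.sin(phi);n=u*np.sin(phi)+z*np.cos(phi)
    return np.array([hx,hy,.0855])+a[:,None]*e+b[:,None]*v+c[:,None]*n
E
python3 - <<'E'
from h import *
from scipy.optimize import least_squares
T=lambda x,y:(165+x/4.6,140+y/4.6); S=lambda x,y:(175+x/3.8,230+y/3.8)
ot=np.array([T(342,508),T(103,492),T(553,392),T(43,158),T(473,62)])
os_=np.array([S(618,218),S(482,408),S(570,60),S(18,358),S(208,30)])
def f(p,full=0):
    t=p[4];b=p[5]
    L=[[.226,0,.006],[.19,.12,t],[.19,-.12,t],[b,.12,t],[b,-.12,t]]
    X=lid(*p[:4],L)
    o=[proj("top",X)-ot,proj("side",X)-os_]
    return o if full else np.r_[np.concatenate(o).ravel(),(t-.012)/.004,b/.004]
s=least_squares(f,[.6,.2,0.2,0.05,.012,0]);print(s.x.round(4));print(np.round(f(s.x,1),1))
print(lid(*s.x[:4],[[.226,0,.006]]))
for ph in np.arange(s.x[3],.9,.1): print(ph.round(2),lid(*s.x[:3],ph,[[.226,0,.006]]).round(4))
E
```

```text
[0.6741 0.2427 0.2664 0.0121 0.0063 0.0018]
[[[-0.   0.4]
  [ 0.1  1.3]
  [-0.6 -0.6]
  [ 0.1  0.5]
  [ 0.4 -0.7]]

 [[-1.1  0. ]
  [ 0.3  0.4]
  [ 0.3 -0.5]
  [-0.6 -0.1]
  [ 0.7 -0.6]]]
[[0.45616723 0.18324893 0.0942263 ]]
0.01 [[0.4562 0.1832 0.0942]]
0.11 [[0.4581 0.1838 0.1167]]
0.21 [[0.4622 0.1849 0.1389]]
0.31 [[0.4684 0.1866 0.1606]]
0.41 [[0.4766 0.1888 0.1815]]
0.51 [[0.4869 0.1916 0.2015]]
0.61 [[0.499  0.1949 0.2203]]
0.71 [[0.5128 0.1987 0.2377]]
0.81 [[0.5283 0.2029 0.2536]]
```

```bash
cat >> h.py <<'E'
from scipy.spatial.transform import Rotation as Ro
def to(target,yaw_jaw=None):
    s=r.sense();R=Ro.from_quat(s["orientation"]).as_matrix()
    d=R.T@(np.array(target)-s["tool_pos"])
    sp=None
    if yaw_jaw is not None:
        v=R.T@np.array([-np.sin(yaw_jaw),np.cos(yaw_jaw),0]);sp=np.arctan2(v[2],v[1]);sp=(sp+np.pi/2)%np.pi-np.pi/2
    print("t",s["time"],"pos",s["tool_pos"].round(4),"F",np.round(s["contact_force"],1),"open",round(s["opening"],3),"offset",d.round(4),"spin",sp,"q",s["qpos"].round(2));return d,sp
E
python3 - <<'E'
from h import *
to([.456,.183,.2],.2664)
print(Ro.from_quat(r.sense()["orientation"]).as_matrix().round(3))
E
```

```text
t 0.15 pos [ 0.1776 -0.5203  0.2001] F [ 0.2 -0.7  0.3] open 0.999 offset [ 0.0008 -0.5757 -0.4906] spin 0.062440774581100644 q [-1.46  0.38  1.3  -0.    1.46 -0.22]
[[-0.     0.323 -0.946]
 [ 0.001 -0.946 -0.323]
 [-1.    -0.001 -0.   ]]
```

Request:
{"op": "drive_tool", "data": {
  "deltas": [
    {"offset": [0, -0.03, -0.025], "spin": 0.01},
    {"offset": [0, -0.07, -0.06], "spin": 0.02},
    {"offset": [0, -0.115, -0.098], "spin": 0.03},
    {"offset": [0, -0.16, -0.136], "spin": 0.04},
    {"offset": [0, -0.205, -0.175], "spin": 0.05},
    {"offset": [0, -0.25, -0.213], "spin": 0.06},
    {"offset": [0, -0.295, -0.251], "spin": 0.062},
    {"offset": [0, -0.34, -0.29], "spin": 0.062},
    {"offset": [0, -0.385, -0.328], "spin": 0.062},
    {"offset": [0, -0.43, -0.366], "spin": 0.062}
  ]
}}

```text
time: 1.4
tool_pos: [0.3855, 0.0066, 0.2006]
orientation: [0.701, 0.094, -0.701, 0.094]
contact_force: [0.5, -0.9, 0.2]
opening: 0.999
```

Run:
```python
from h import *
to([.456,.183,.18],.2664)
```

```text
t 1.4 pos [0.3855 0.0066 0.2006] F [ 0.5 -0.9  0.2] open 0.999 offset [ 0.0206 -0.1516 -0.1145] spin 0.00027875471033134147 q [-0.29  0.09  1.7  -0.    1.35  1.01]
```

Request:
{"op": "drive_tool", "data": {
  "deltas": [
    {"offset": [0, -0.04, -0.03], "spin": 0},
    {"offset": [0.005, -0.08, -0.061], "spin": 0},
    {"offset": [0.01, -0.12, -0.09], "spin": 0},
    {"offset": [0.015, -0.145, -0.109], "spin": 0},
    {"offset": [0.02, -0.152, -0.1145], "spin": 0},
    {"offset": [0.02, -0.152, -0.1145], "spin": 0}
  ]
}}

```text
time: 2.15
tool_pos: [0.4551, 0.1812, 0.18]
orientation: [-0.7, -0.094, 0.701, -0.094]
contact_force: [0.3, 0.6, 0.4]
opening: 0.999
```

Run:
```python
from h import *
import cv2
to([.456,.183,.072],.2664)
s=r.sense();R=Ro.from_quat(s["orientation"]).as_matrix();w=r.camera_params("wrist")
T=w["T_tool_cam"]
im=r.capture("wrist");cv2.imwrite("pics/w1.png",im[:,:,::-1])
def pw(X):
    c=(R.T@(X-s["tool_pos"])-T[:3,3])@T[:3,:3];p=w["K"]@c;return p[:2]/p[2]
print(pw(np.array([.4562,.1832,.0925])))
for b in(-.015,.015):print(pw(lid(.6741,.2427,.2664,.0,[[.226,b,.006]])[0]))
```

```text
t 2.15 pos [0.4551 0.1812 0.18  ] F [0.3 0.6 0.4] open 0.999 offset [ 0.108  -0.0015 -0.0015] spin 0.000833466898210844 q [ 0.14  0.29  1.49 -0.    1.36  1.44]
[316.89376412 192.36246024]
[333.60709878 192.22183468]
[300.11529751 192.18707079]
```

View pics/w1.png

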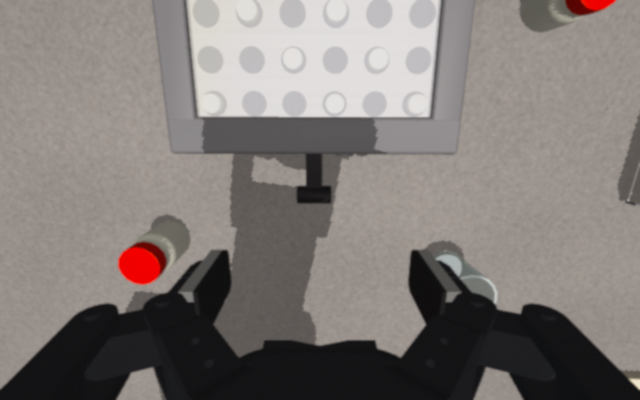

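The bar is at (314,194), 3 px left of the prediction, and the yaw is aligned. I'll descend with that correction.

Request:
{"op": "drive_tool", "data": {
  "deltas": [
    {"offset": [0.03, -0.003, 0], "spin": 0},
    {"offset": [0.06, -0.004, 0], "spin": 0},
    {"offset": [0.085, -0.004, 0], "spin": 0},
    {"offset": [0.1, -0.004, 0], "spin": 0},
    {"offset": [0.106, -0.004, 0], "spin": 0},
    {"offset": [0.106, -0.004, 0], "spin": 0}
  ]
}}

```text
time: 2.95
tool_pos: [0.4546, 0.1847, 0.0749]
orientation: [0.701, 0.094, -0.701, 0.094]
contact_force: [0.7, 0.7, -1.1]
opening: 0.999
```

Run:
```python
from h import *
import cv2
to([.456,.183,.072],.2664)
cv2.imwrite("pics/w2.png",r.capture("wrist")[:,:,::-1])
```

```text
t 2.95 pos [0.4546 0.1847 0.0749] F [ 0.7  0.7 -1.1] open 0.999 offset [ 0.0029  0.002  -0.0009] spin -0.0004354931040442267 q [ 0.14  0.42  1.65 -0.    1.07  1.45]
```

View pics/w2.png

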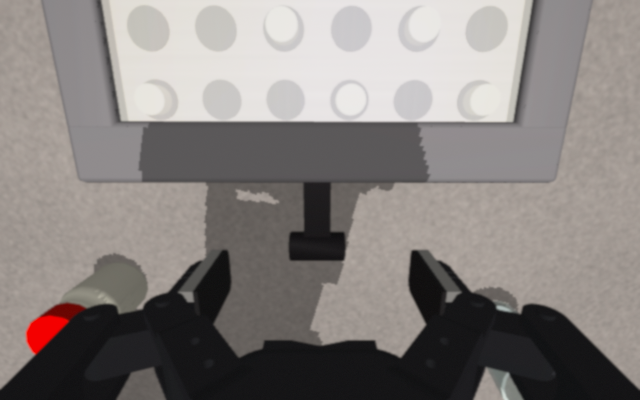

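Request:
{"op": "drive_tool", "data": {
  "deltas": [
    {"offset": [0.002, -0.001, 0.001], "spin": 0},
    {"offset": [0.002, -0.001, 0.001], "spin": 0},
    {"offset": [0.002, -0.001, 0.001], "spin": 0},
    {"offset": [0.002, -0.001, 0.001], "spin": 0},
    {"offset": [0.002, -0.001, 0.001], "spin": 0},
    {"offset": [0.002, -0.001, 0.001], "spin": 0}
  ],
  "grip": 1
}}

```text
time: 3.75
tool_pos: [0.4534, 0.186, 0.0727]
orientation: [0.701, 0.094, -0.701, 0.094]
contact_force: [1.0, 0.2, 2.2]
opening: 0.001
```

Run:
```python
from h import *
import cv2
to([.456,.183,.072],.2664)
cv2.imwrite("pics/w3.png",r.capture("wrist")[:,:,::-1])
```

```text
t 3.75 pos [0.4534 0.186  0.0727] F [1.  0.2 2.2] open 0.001 offset [ 0.0007  0.0036 -0.0017] spin 0.000388967258888151 q [ 0.15  0.42  1.66 -0.    1.07  1.45]
```

View pics/w3.png

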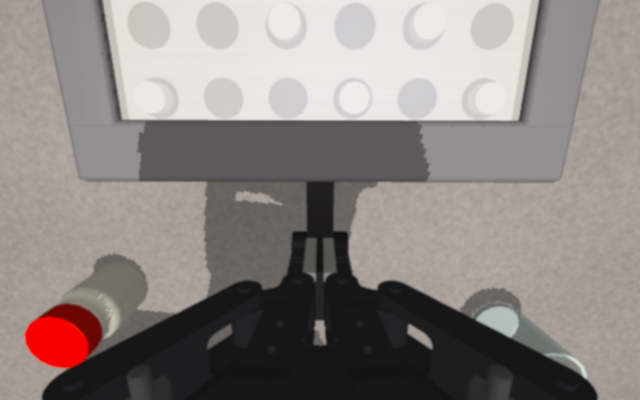

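Opening reads about 0, so the bar may not be held. I'll look closer.

Run:
```python
from h import *
import cv2
a=cv2.imread("pics/w3.png")[170:350,220:420]
a=cv2.convertScaleAbs(a,alpha=2,beta=20)
cv2.imwrite("pics/c3.png",cv2.resize(a,None,fx=3.3,fy=3.3,interpolation=cv2.INTER_CUBIC))
im=r.capture("side")[:,:,::-1];cv2.imwrite("pics/s3.png",cv2.resize(im[200:350,260:460],None,fx=4,fy=4,interpolation=cv2.INTER_CUBIC))
```

```text
(no output)
```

View pics/c3.png

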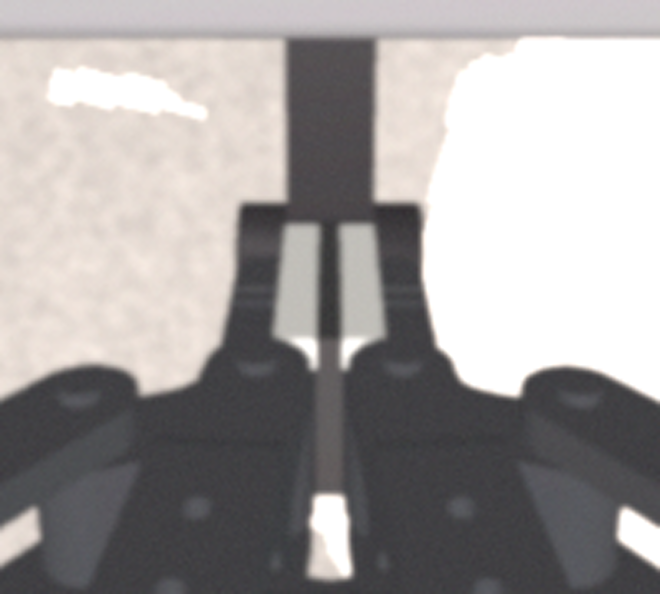

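View pics/s3.png

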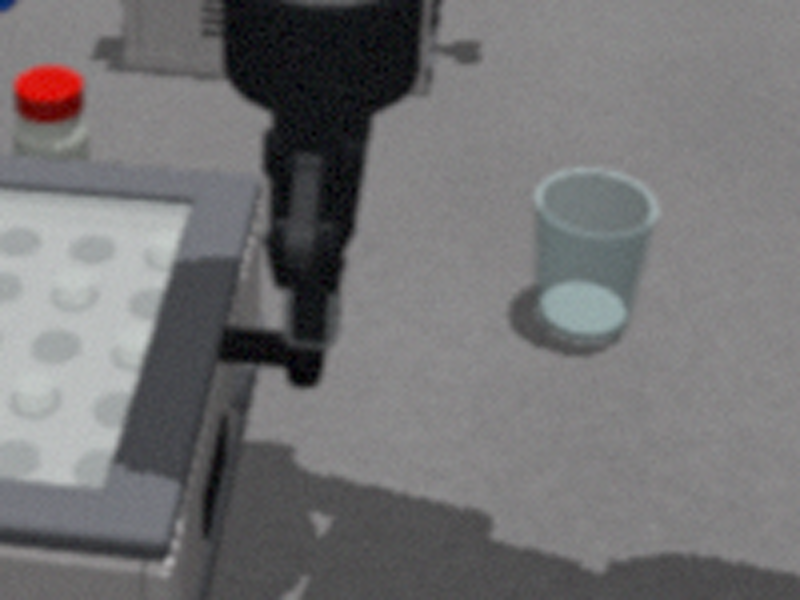

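Run:
```python
from h import *
s=r.sense();R=Ro.from_quat(s["orientation"]).as_matrix();p=s["tool_pos"]
print(p,s["opening"],s["contact_force"])
for X in (p,p-.019*R[:,0],p+.011*R[:,2],p-.011*R[:,2],[.4562,.1832,.0925]):
    q=proj("side",X)[0]; print(q,((q-[260,200])*4).round())
```

```text
[0.45344745 0.18603895 0.0726807 ] 0.005115716753558123 [ 0.49429319 -0.23252971  4.12053228]
[337.08904388 298.82513404] [308. 395.]
[337.41682696 290.00529224] [310. 360.]
[343.57695522 299.52928431] [334. 398.]
[330.62392549 298.12345754] [282. 392.]
[336.53315888 288.16608588] [306. 353.]
```

Run:
```python
from h import *
import cv2
s=r.sense();R=Ro.from_quat(s["orientation"]).as_matrix();p=s["tool_pos"]
im=r.capture("side")[:,:,::-1]
a=cv2.resize(im[180:320,270:410],None,fx=4.2,fy=4.2,interpolation=cv2.INTER_CUBIC);a=cv2.convertScaleAbs(a,alpha=2,beta=20)
b=a.copy()
for x in (0,-.019,-.036,-.073,-.1):
    q=((proj("side",p+x*R[:,0])[0]-[270,180])*4.2).astype(int);cv2.circle(b,tuple(map(int,q)),3,(0,0,255),-1)
for bb in(-.015,.015):
    q=((proj("side",lid(.6741,.2427,.2664,0,[[.226,bb,.006]])[0])[0]-[270,180])*4.2).astype(int);cv2.circle(b,tuple(map(int,q)),3,(0,255,0),-1)
cv2.imwrite("pics/s4.png",b)
```

```text
(no output)
```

View pics/s4.png

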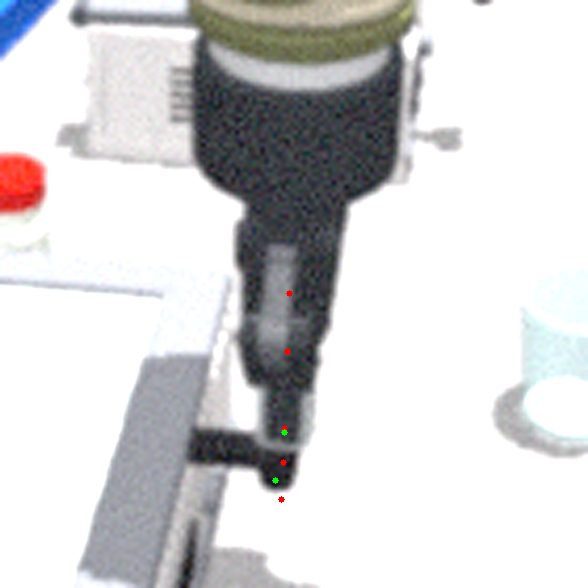

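The side and wrist views both show the fingertips ending just above the bar, about 30 mm behind the nominal TCP. They closed over the bar's top. I'll lift slightly, open, and go about 30 mm lower.

Request:
{"op": "drive_tool", "data": {
  "deltas": [
    {"offset": [-0.01, 0, 0], "spin": 0},
    {"offset": [-0.015, 0, 0], "spin": 0},
    {"offset": [-0.015, 0, 0], "spin": 0},
    {"offset": [-0.015, 0, 0], "spin": 0},
    {"offset": [-0.015, 0, 0], "spin": 0},
    {"offset": [-0.015, 0, 0], "spin": 0}
  ],
  "grip": 0
}}

```text
time: 4.65
tool_pos: [0.4531, 0.186, 0.0874]
orientation: [-0.701, -0.094, 0.701, -0.094]
contact_force: [-0.1, 0.9, 0.1]
opening: 1.0
```

Run:
```python
from h import *
import cv2
s=r.sense();R=Ro.from_quat(s["orientation"]).as_matrix();p=s["tool_pos"];print(p,s["opening"],s["contact_force"])
im=r.capture("side")[:,:,::-1]
a=cv2.resize(im[180:320,270:410],None,fx=4.2,fy=4.2,interpolation=cv2.INTER_CUBIC);a=cv2.convertScaleAbs(a,alpha=2,beta=20)
for y in(-.045,.045):
  for x in (0,-.013,-.036,-.049):
    q=((proj("side",p+x*R[:,0]+y*R[:,1])[0]-[270,180])*4.2).astype(int);cv2.circle(a,tuple(map(int,q)),3,(0,0,255),-1)
cv2.imwrite("pics/s5.png",a)
```

```text
[0.45314252 0.18597484 0.08739757] 0.9995744347429166 [-0.10299592  0.88279658  0.13555109]
```

View pics/s5.png

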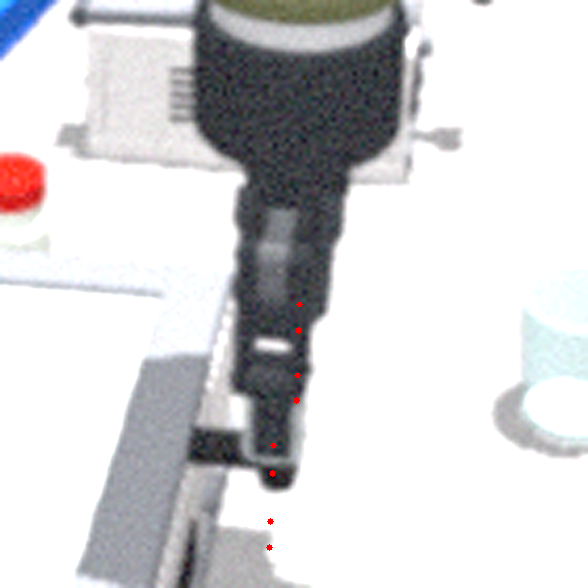

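The tips really do sit about 30 mm behind the reported TCP. I'll lower 43 mm and close.

Request:
{"op": "drive_tool", "data": {
  "deltas": [
    {"offset": [0.015, 0, 0], "spin": 0},
    {"offset": [0.03, 0, 0], "spin": 0},
    {"offset": [0.04, 0, 0], "spin": 0},
    {"offset": [0.043, 0, 0], "spin": 0},
    {"offset": [0.043, 0, 0], "spin": 0}
  ]
}}

```text
time: 5.32
tool_pos: [0.4534, 0.186, 0.0447]
orientation: [0.701, 0.094, -0.701, 0.094]
contact_force: [-0.3, 0.1, 0.9]
opening: 1.001
```

Request:
{"op": "drive_tool", "data": {
  "deltas": [
    {"offset": [0, 0, 0], "spin": 0},
    {"offset": [0, 0, 0], "spin": 0},
    {"offset": [0, 0, 0], "spin": 0},
    {"offset": [0, 0, 0], "spin": 0},
    {"offset": [0, 0, 0], "spin": 0}
  ],
  "grip": 1
}}

```text
time: 5.95
tool_pos: [0.4533, 0.1859, 0.0447]
orientation: [0.701, 0.094, -0.701, 0.094]
contact_force: [0.1, -2.6, 3.0]
opening: 0.341
```

Run:
```python
from h import *
import cv2
s=r.sense();print(s["tool_pos"],s["opening"],s["contact_force"])
a=cv2.convertScaleAbs(r.capture("wrist")[:,:,::-1],alpha=1.6,beta=20);cv2.imwrite("pics/w6.png",a)
a=cv2.resize(r.capture("side")[180:320,270:410,::-1],None,fx=4.2,fy=4.2,interpolation=cv2.INTER_CUBIC);a=cv2.convertScaleAbs(a,alpha=2,beta=20)
cv2.imwrite("pics/s6.png",a)
```

```text
[0.45333753 0.18587499 0.04470661] 0.3405947200446299 [ 0.07775299 -2.55486408  2.97242074]
```

View pics/w6.png

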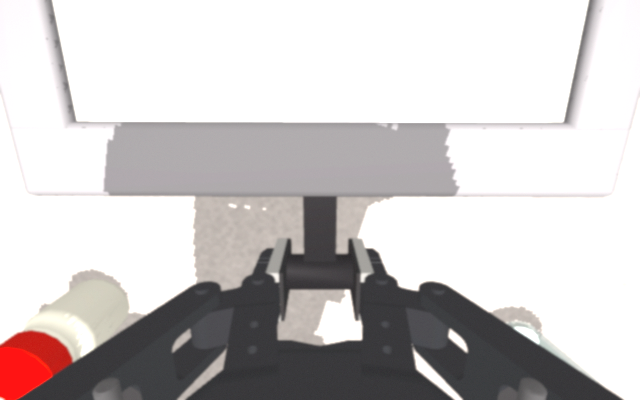

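View pics/s6.png

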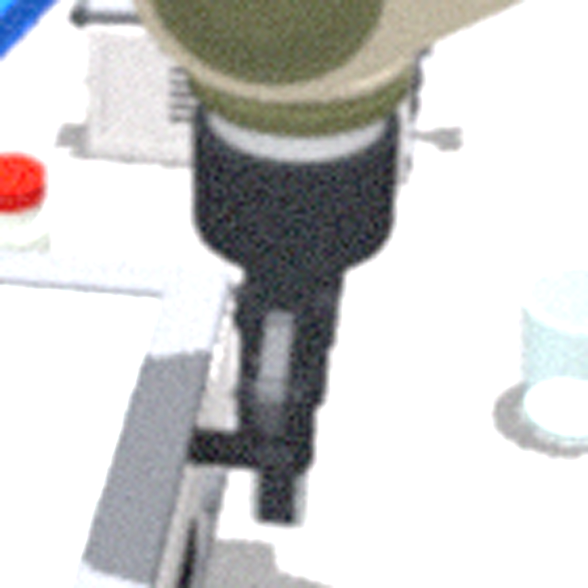

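The bar is gripped at an opening of 0.341, about 29 mm. Now I'll raise it along the arc.

Request:
{"op": "drive_tool", "data": {
  "deltas": [
    {"offset": [-0.011, 0, -0.0006], "spin": 0},
    {"offset": [-0.029, 0, -0.0027], "spin": 0},
    {"offset": [-0.047, 0, -0.0062], "spin": 0},
    {"offset": [-0.0644, 0, -0.0112], "spin": 0},
    {"offset": [-0.0813, 0, -0.0175], "spin": 0},
    {"offset": [-0.0813, 0, -0.0175], "spin": 0}
  ]
}}

```text
time: 6.8
tool_pos: [0.4707, 0.1906, 0.1267]
orientation: [0.701, 0.094, -0.7, 0.094]
contact_force: [1.8, -1.4, 1.2]
opening: 0.338
```

Run:
```python
from h import *
import cv2
s=r.sense();print(s["tool_pos"],s["opening"],s["contact_force"])
cv2.imwrite("pics/s7.png",r.capture("side")[:,:,::-1])
```

```text
[0.47066692 0.19056993 0.12673058] 0.3375807682344828 [ 1.7597126  -1.37070247  1.22184795]
```

View pics/s7.png

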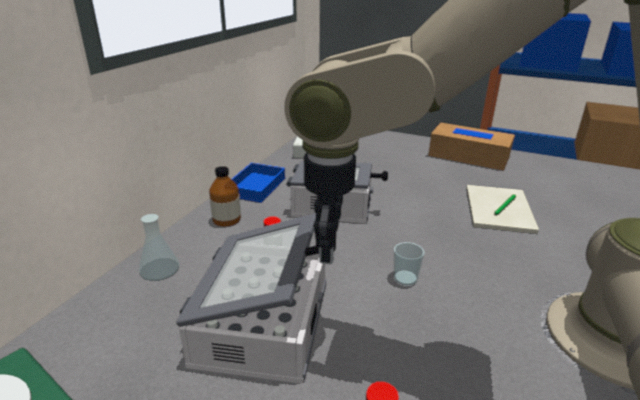

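Request:
{"op": "drive_tool", "data": {
  "deltas": [
    {"offset": [-0.0164, 0, -0.0076], "spin": 0},
    {"offset": [-0.0321, 0, -0.0165], "spin": 0},
    {"offset": [-0.0471, 0, -0.0267], "spin": 0},
    {"offset": [-0.0612, 0, -0.038], "spin": 0},
    {"offset": [-0.0711, 0, -0.0472], "spin": 0},
    {"offset": [-0.0765, 0, -0.0525], "spin": 0},
    {"offset": [-0.0765, 0, -0.0525], "spin": 0},
    {"offset": [-0.0765, 0, -0.0525], "spin": 0}
  ]
}}

```text
time: 7.85
tool_pos: [0.5204, 0.2041, 0.2013]
orientation: [-0.7, -0.094, 0.701, -0.094]
contact_force: [2.4, -4.3, -11.6]
opening: 0.334
```

Run:
```python
from h import *
import cv2
s=r.sense();print(s["tool_pos"],s["opening"],s["contact_force"],s["qpos"])
im=r.capture("side")[:,:,::-1];cv2.imwrite("pics/s8.png",cv2.resize(im[130:390,160:400],None,fx=2.3,fy=2.3,interpolation=cv2.INTER_CUBIC))
im=r.capture("top")[:,:,::-1];cv2.imwrite("pics/t8.png",im)
```

```text
[0.52037744 0.20408275 0.20127461] 0.33376558767443426 [  2.36552787  -4.26662517 -11.58786605] [ 1.62196168e-01  3.96706348e-01  1.26939151e+00 -4.51084451e-04
  1.47698299e+00  1.46653981e+00]
```

View pics/s8.png

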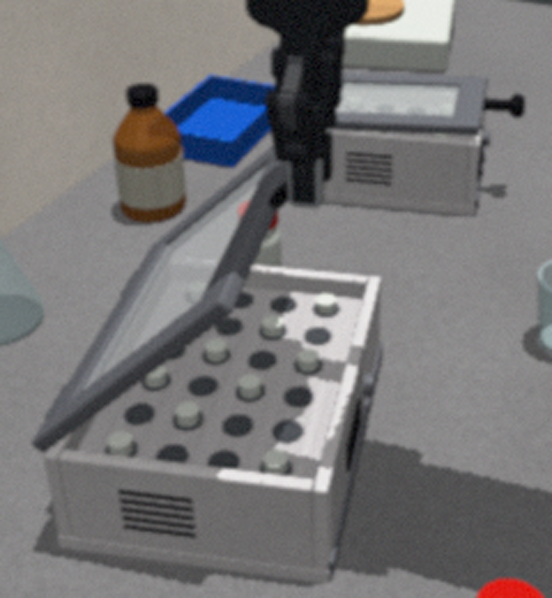

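View pics/t8.png

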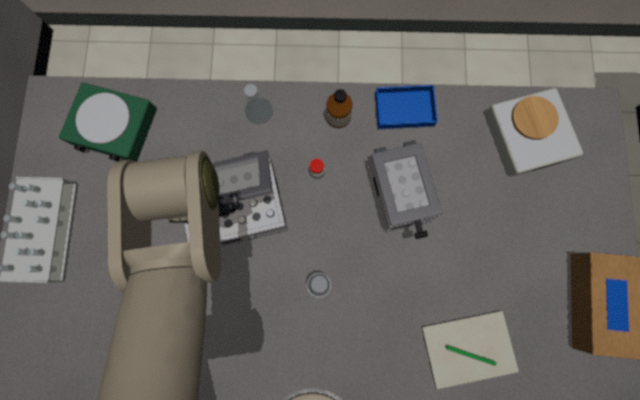

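Request:
{"op": "drive_tool", "data": {
  "deltas": [
    {"offset": [0, 0, 0], "spin": 0},
    {"offset": [0, 0, 0], "spin": 0},
    {"offset": [0, 0, 0], "spin": 0},
    {"offset": [0, 0, 0], "spin": 0},
    {"offset": [0, 0, 0], "spin": 0}
  ],
  "grip": 0
}}

```text
time: 8.57
tool_pos: [0.5208, 0.2045, 0.2024]
orientation: [0.701, 0.094, -0.701, 0.094]
contact_force: [-0.1, 0.3, -0.8]
opening: 1.003
```

Request:
{"op": "drive_tool", "data": {
  "deltas": [
    {"offset": [-0.005, 0, 0.01], "spin": 0},
    {"offset": [-0.015, 0, 0.03], "spin": 0},
    {"offset": [-0.03, 0, 0.055], "spin": 0},
    {"offset": [-0.045, 0, 0.085], "spin": 0},
    {"offset": [-0.06, 0, 0.12], "spin": 0},
    {"offset": [-0.06, 0, 0.14], "spin": 0},
    {"offset": [-0.06, 0, 0.14], "spin": 0}
  ]
}}

```text
time: 9.45
tool_pos: [0.3846, 0.1674, 0.2631]
orientation: [0.701, 0.094, -0.7, 0.094]
contact_force: [0.4, -0.0, -0.8]
opening: 1.002
```

Run:
```python
from h import *
import cv2
s=r.sense();print(s["tool_pos"],s["opening"],s["contact_force"],s["qpos"])
im=r.capture("side")[:,:,::-1];cv2.imwrite("pics/s9.png",cv2.resize(im[130:390,160:400],None,fx=2.3,fy=2.3,interpolation=cv2.INTER_CUBIC))
```

```text
[0.3846139  0.16739186 0.26309188] 1.0022281475133388 [ 0.42085912 -0.0104665  -0.77270887] [1.26564897e-01 1.01717887e-01 1.49780178e+00 1.45421118e-05
 1.54057729e+00 1.43058843e+00]
```

View pics/s9.png

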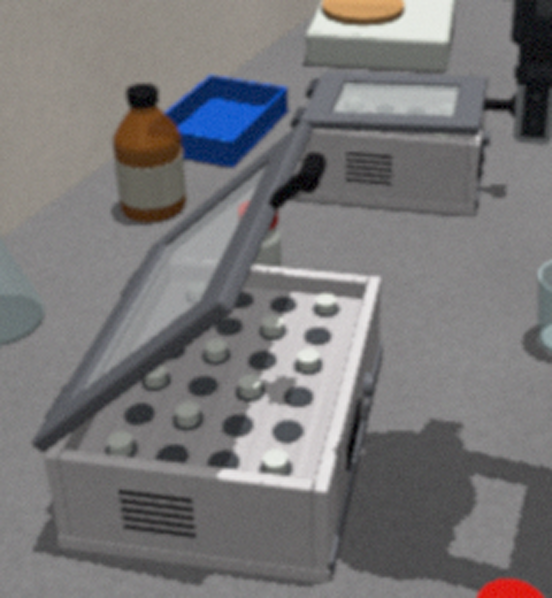

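Checking the angle from the image: bar centre is at (313,170) in the crop, the front-left lid corner at about (228,303), and the back-left corner at (40,440).

Run:
```python
from h import *
for ph in(.7,.75,.785,.82,.87):
    q=(proj("side",lid(.6741,.2427,.2664,ph,[[.226,0,.006],[.19,.12,.006],[.0,.12,.006],[.19,-.12,.006]]))-[160,130])*2.3
    print(ph,q.round().tolist())
print(r.sense()["joint_vel"].round(4))
```

```text
0.7 [[327.0, 187.0], [243.0, 319.0], [36.0, 447.0], [321.0, 134.0]]
0.75 [[316.0, 175.0], [232.0, 308.0], [36.0, 448.0], [313.0, 125.0]]
0.785 [[307.0, 167.0], [223.0, 301.0], [36.0, 448.0], [307.0, 120.0]]
0.82 [[299.0, 159.0], [215.0, 294.0], [36.0, 448.0], [301.0, 114.0]]
0.87 [[286.0, 149.0], [202.0, 284.0], [35.0, 448.0], [291.0, 106.0]]
[-0.0005  0.0328 -0.0203  0.     -0.002  -0.0004]
```

Run:
```python
from cell import r
print(r.finish_job(), r.sense()["time"])
```

```text
the job is handed in; nothing more can be done
the job is handed in; nothing more can be done
```

The wide heater's lid (the left one) now stands by itself at about 44° (0.77 rad). I raised it by its grip bar, let go, backed the arm well clear and handed the job in at about 9.5 s.

- **Lid angle:** the last side picture, matched to the fitted lid model, reads about 0.77 rad. The gripper's travel along the arc gives about 0.775 rad plus whatever small angle the lid started at. The fit put that starting angle at about 0.01.
- **Narrow heater:** I never touched its lid, and it looks unchanged in the last side picture.
- **Clearance and force:** the wrist force after retreating was about zero. The largest reading I saw was about 12 N, while holding the lid up.
- **Disagreement found:** my first grasp missed. The fingertips sit about 30 mm behind the reported TCP, so they closed just above the bar, with a light contact of at most about 4 N. I opened, went about 30 mm lower and gripped properly, at about 29 mm opening.

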